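# Restock the canister tray, oldest to the front

### The job

Restock the low plywood stock cabinet on the bench: pull its tray out to the stop and bring the old canister in each lane forward until it stands against the lane's front stop block. Only then stand all the canisters from the cork mat in the lanes behind the old ones, round behind round and square behind square. Finally push the tray fully home until its spring catch clicks in, with every canister still upright in its lane, and leave the other things on the bench alone.

Things in the scene. Friction and masses are not known exactly. Their poses are not given: they have to be found in the camera images.
- cabinet: Low plywood cabinet fixed to the bench, 200 mm wide, 275 mm deep, 86 mm high, with a clear roof. Origin on the bench at the middle of its open mouth, which faces the robot; +x runs from the mouth into the cabinet, y across it, z up. The roof's underside is 80 mm above the bench.
- tray (a joint): How far the tray is out of the cabinet, m: 0 = fully home, 0.22 = out against its stop; it slides along the cabinet's -x. Starts ajar (30 to 90 mm). Sliding it takes 1 to 4 N. A spring ball catch acts over the last 11 mm: going in it resists with up to about 10 N until 4 mm are left, then snaps the tray home and holds it with about 2 N. Caught = below 2 mm.
- pull_post (a point): Top centre of the tray's pull: an upright steel post 14 mm across, 34 mm in front of the outer face of the tray's front panel, moving with it. The post is free from 35 to 90 mm above the bench; a 20 mm wide bracket carries its foot. The panel is 200 mm wide, 10 mm thick, its top 86 mm above the bench.
- lane_left (a point): Front end of the tray's left (+y) lane: on the lane floor (18 mm above the bench) at the middle of the rear face of its stop block (36 mm wide, 30 high, 15 long, against the front panel's back). Moves with the tray; axes as the cabinet's: x runs back along the lane. A canister against the block has its centre at x = 18 to 19 mm. With the tray at its stop the cabinet mouth is at x = 205 mm.
- lane_right (a point): The same point of the right (-y) lane, 90 mm from lane_left. Each lane is 44 mm wide between two aluminium fences 8 mm thick and 12 mm high, its floor 235 mm long, so canisters stand in it in single file. The tray has no other side walls; its floor is 154 mm wide. One lane holds the round kind, the other the square kind; which is which varies.
- old_round: squat round white plastic canister with a grey ribbed lid, 38 mm across, 46 mm high, about 90 g (varies); origin at the centre of its underside, z up. Old stock: at the start it stands in one of the lanes, well back from the stop block.
- old_square: squat square white plastic canister with a grey lid, 36 x 36 mm, 46 mm high, about 90 g (varies); origin at the centre of its underside, x and y across its flat sides, z up. Old stock: at the start it stands in the other lane, well back from the stop block, about square to the lane.
- mat: Thin cork mat fixed on the bench, 190 x 250 x 3 mm; origin at the centre of its underside. The new stock stands on it.
- round_a: squat round white plastic canister with a grey ribbed lid, 38 mm across, 46 mm high, about 90 g (varies); origin at the centre of its underside, z up. New stock, standing on the cork mat at the start, or absent.
- round_b: squat round white plastic canister with a grey ribbed lid, 38 mm across, 46 mm high, about 90 g (varies); origin at the centre of its underside, z up. New stock, standing on the cork mat at the start, or absent.
- round_c: squat round white plastic canister with a grey ribbed lid, 38 mm across, 46 mm high, about 90 g (varies); origin at the centre of its underside, z up. New stock, standing on the cork mat at the start, or absent.
- square_a: squat square white plastic canister with a grey lid, 36 x 36 mm, 46 mm high, about 90 g (varies); origin at the centre of its underside, x and y across its flat sides, z up. New stock, standing on the cork mat at the start, or absent.
- square_b: squat square white plastic canister with a grey lid, 36 x 36 mm, 46 mm high, about 90 g (varies); origin at the centre of its underside, x and y across its flat sides, z up. New stock, standing on the cork mat at the start, or absent.
- square_c: squat square white plastic canister with a grey lid, 36 x 36 mm, 46 mm high, about 90 g (varies); origin at the centre of its underside, x and y across its flat sides, z up. New stock, standing on the cork mat at the start, or absent.
- tape: Bystander: roll of masking tape lying flat, 90 mm across, 24 mm high; leave alone.
- driver: Bystander: screwdriver lying on the bench; leave alone.
- project: Bystander: closed plywood case 100 x 70 x 30 mm; leave alone.
Things that resemble listed ones, but are neither listed nor needed, are in the scene too. Leave any pink or yellow look-alike of the round_c alone.

How it is judged:
By the outcome, as a careful person would: the job done as asked, in the order asked, and still so for the second after the job is handed in, with the robot touching nothing.
Of round_a, round_b, round_c, square_a, square_b, square_c only 3 to 5 are there at a start; the rules pass over those that are not, and their reading is None.
At some moment in a run one of round_a, round_b, round_c, square_a, square_b, square_c may be knocked a few centimetres aside while the robot is not near it.
Once in a run the grip may slacken for a moment while it holds something.
It also fails if it takes over 210 s, if anything falls off the work surface, if the arm or the gripper's body presses on something with over 40 N, if the wrist force passes 120 N, or if a joint passes its speed limit or range.

### The arm

A 6-joint arm with a two-finger parallel gripper is mounted at the origin on the work surface. World frame = base frame: x ahead of the robot, y to its left, z up, the work surface at z = 0. Lengths are in m, angles in rad, forces in N, time in s.
With the tool pointing down it reaches from about 0.25 to 0.8 m from the base axis. Payload 3.9 kg.
Tool frame: the origin (TCP) lies at the very end of the fingers, on their centre line; the grasp point (between the pads) lies 19 mm behind it; z points along the fingers, x is the direction in which the jaws open and shut, and the axes are right-handed (so a half turn about z gives the same grasp; the last joint's range is limited). The gripper opens to 85 mm and grips with 20 to 120 N. Pads are 22 mm wide; open, the fingers measure 114 mm over their backs; the gripper's body (76 mm by 85 mm) begins 54 mm behind the grasp point. The pads swing forward as they close: fully open they stand 13 mm farther back than shut.
Start: joints at [1.177, 0.26, -0.138, 1.173, 0, 1.571], TCP at [0.201, 0.485, 0.231] pointing down, gripper open.
Joint ranges: [-2.78, 2.78], [-0.83, 1.72], [-1.28, 1.37], [-1.9, 2.12], [-1.57, 1.48], [-3.14, 3.14]. Speed limits (rad/s): [2.57, 2.57, 3.14, 3.14, 3.14, 3.14].

### API

Orientations are given as a unit quaternion [x, y, z, w].
In Python, from rig import r gives the robot as it stands. Calls block until the motion is done:
- r.reach(position, orientation): joint-space move of the TCP to a pose.
- r.move_l(position, rot=None, vel=0.15, stop_force=None): straight line of the TCP; rot=None keeps the orientation; vel is the mean speed in m/s. With stop_force (N) it stops when the force on the tool has changed by that much, and returns True; else False.
- r.movej(angles): joint-space move.
- r.ungrasp() and r.clamp(grasp_force=None): open the fingers fully, or close them until they stop; grasp_force is the grip in N (None keeps the last).
- r.hold(seconds).
- r.solve_ik(position, orientation): joint angles nearest the present ones, or None.
- r.snapshot(name): name is "scene" or "top" or "wrist"; returns the picture (400x640x3 uint8, blue, green, red); there is no depth.
- r.camera_info(name): a dict with "vfov" (degrees; the focal length in pixels is half the picture's height over the tangent of half this angle, whatever the lens; pixels are square), "cx", "cy" (the principal point, pixels), "rvec" (rotation vector, rad) and "tvec" (3), from world to camera coordinates, as OpenCV has them. Camera axes: x right, y down, z forward; pixel columns grow to the right and rows downward; lengths in m; the calibration is good to about 2 mm. A picture is of the moment at which its call begins: read the wrist's pose just before it. camera_info takes no time and is no camera call; for the wrist camera it gives the pose at the moment of the call.
A pose or a line that the arm cannot do raises r.Unreachable and nothing moves.
- r.hand_in(): hands the job in, once; it reports no verdict.
Trained networks look in the newest picture that a camera, given by its name, has taken for a name from the list of things; names that differ only in an ending like _2 or _b are one class to them, and where a whole thing is asked for, a point or a joint stands for the part that bears it (a point fixed in the world has none). Each returns a list of dicts, best first, with "conf" (0 to 1); they miss things now and then, are a little off and sometimes report something else, mostly with a low value. They report only what shows in the picture. A call takes as long as a camera call. They do not tell look-alikes from the thing itself.
- r.look_for(camera, label): "xyz" ([x, y, z] in m, in the coordinates of the camera as it stood for that picture, good to about 4 mm: the middle of the surface that is visible of it).
- r.trace(camera, label): "region" (400x640 bool, what is visible of it).
- r.tip_of(camera, label): "xyz" ([x, y, z] in m, in the coordinates of the camera as it stood for that picture, good to about 4 mm: a listed point, or the origin of a listed thing).
Readings, each from a call of its own:
- r.read_time_s(): time.
- r.read_qpos(): joint angles.
- r.read_joint_velocities(): joint speeds.
- r.read_effort(): joint torques, N m.
- r.read_tool_pos(): TCP position.
- r.read_tcp_rot(): TCP orientation.
- r.read_wrist_force(): force on the tool from outside, world axes, zero at the start.
- r.read_torque(): the same for the moment, N m.
- r.read_grip_width(): finger opening in m.
Only numpy, scipy, OpenCV 4.12 (cv2) and the standard library are available. Lean on these libraries where they do the work, as an engineer would, in place of code of your own. Each camera call takes 0.05 s, during which the arm holds its last target.

## Working session

There is one attempt and no reset: what is moved stays moved. The work goes in short steps, each a Python script; the robot and the scene stay as the last script left them, time stands still between calls to the robot, and variables do not carry over. Pictures are saved under pics/ and viewed, and the job is handed in when it is done.

```bash
ls; mkdir -p pics; python3 - <<'E'
from rig import r
import cv2
for n in ["scene","top","wrist"]:
    im=r.snapshot(n); cv2.imwrite(f"pics/a_{n}.png",im)
    i=r.camera_info(n); print(n,i)
print(r.read_time_s(), r.read_tool_pos(), r.read_tcp_rot())
E
```

```text
pics
scene {'vfov': 53.59850071851198, 'cx': 324.9530201329699, 'cy': 205.2365514082756, 'rvec': array([ 1.14253779,  2.35110112, -0.9875617 ]), 'tvec': array([ 0.34151473, -0.22828927,  1.47556915])}
top {'vfov': 57.472011367012335, 'cx': 323.9050279050116, 'cy': 196.14564351258574, 'rvec': array([ 2.12811768, -2.1278795 ,  0.15821737]), 'tvec': array([0.01032052, 0.55095602, 1.04723958])}
wrist {'vfov': 63.0660472281555, 'cx': 319.9095720547979, 'cy': 203.28959496065482, 'rvec': array([-2.41039707, -1.60902068, -0.22553693]), 'tvec': array([-0.52378659, -0.03738927,  0.38015831])}
0.15 [0.20122799 0.48433792 0.23065034] [ 8.31760800e-01  5.55133670e-01 -6.29588147e-04  4.29173929e-04]
```

View pics/a_top.png

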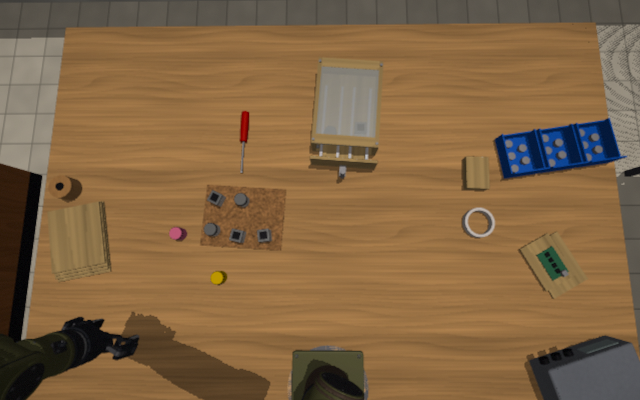

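View pics/a_scene.png

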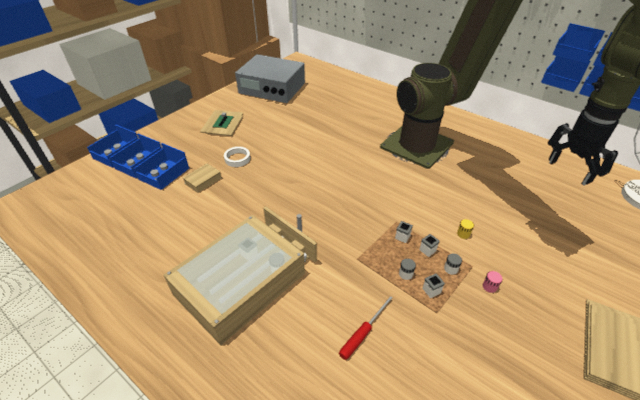

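View pics/a_wrist.png

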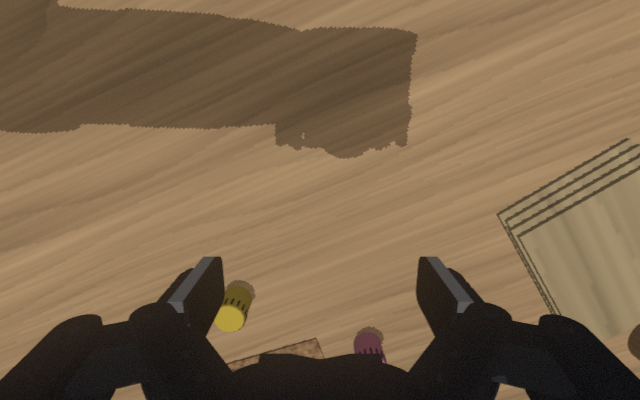

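The top view shows five white canisters on the mat: rounds at (241,200) and (210,230), squares at (215,199), (237,235) and (264,235). The pink (177,233) and yellow (217,278) look-alikes stand off the mat. The tray is ajar with its post at (342,171). Next I localise these with the networks.

```bash
cat > h.py <<'E'
from rig import r
import numpy as np, cv2
from scipy.spatial.transform import Rotation as R
def cam(n):
    i=r.camera_info(n); f=200/np.tan(np.radians(i['vfov']/2))
    M=R.from_rotvec(i['rvec']).as_matrix(); return f,i['cx'],i['cy'],M,np.array(i['tvec'])
def c2w(c,p): return c[3].T@(np.array(p)-c[4])
def ray(c,u,v,z):
    d=c[3].T@np.array([(u-c[1])/c[0],(v-c[2])/c[0],1]); o=-c[3].T@c[4]
    return o+d*(z-o[2])/d[2]
def proj(c,p):
    q=c[3]@np.array(p)+c[4]; return np.array([c[1]+c[0]*q[0]/q[2],c[2]+c[0]*q[1]/q[2]])
def down(yaw):  # jaw axis (tool x) along world angle yaw, tool z down
    x=np.array([np.cos(yaw),np.sin(yaw),0]); z=np.array([0,0,-1.]); y=np.cross(z,x)
    return R.from_matrix(np.c_[x,y,z]).as_quat()
def snap(n,name=None):
    c=cam(n); im=r.snapshot(n)
    if name: cv2.imwrite(f'pics/{name}.png',im)
    return c,im
E
python3 - <<'E'
from h import *
np.set_printoptions(precision=4,suppress=True)
for n in ["top","scene"]:
    c,im=snap(n); print(n)
    for l in ["cabinet","pull_post","lane_left","lane_right","old_round","old_square","mat","round_a","square_a"]:
        for d in r.tip_of(n,l):
            if d['conf']>.25: w=c2w(c,d['xyz']); print(l,round(d['conf'],2),w,proj(c,w).round())
c,im=snap("top")
m=cv2.resize(im[40:300,160:420],None,fx=3,fy=3,interpolation=cv2.INTER_CUBIC)[:600*1]
cv2.imwrite('pics/b_cab.png',cv2.resize(im[50:190,290:410],None,fx=5,fy=4.2,interpolation=cv2.INTER_CUBIC))
cv2.imwrite('pics/b_mat.png',cv2.resize(im[175:295,160:300],None,fx=5,fy=5,interpolation=cv2.INTER_CUBIC))
for nm in ["round_a","square_a"]:
    for d in r.trace("top",nm):
        if d['conf']>.25:
            v,u=np.nonzero(d['region']); print(nm,round(d['conf'],2),u.mean().round(1),v.mean().round(1),len(u), ray(c,u.mean(),v.mean(),.04))
E
```

```text
top
cabinet 0.84 [ 0.6994 -0.0518 -0.0028] [344. 153.]
pull_post 0.65 [ 0.6204 -0.0416  0.0882] [342. 170.]
lane_left 0.71 [ 0.6743 -0.0039  0.0151] [329. 159.]
lane_right 0.63 [ 0.6746 -0.0917  0.0171] [357. 159.]
lane_right 0.56 [ 0.7338  0.2685 -0.0003] [244. 142.]
mat 0.73 [0.4932 0.2611 0.0009] [243. 217.]
round_a 0.71 [0.4418 0.4512 0.0001] [181. 234.]
round_a 0.6 [0.5394 0.2648 0.0015] [243. 202.]
round_a 0.5 [0.4555 0.3479 0.0005] [215. 229.]
round_a 0.47 [ 0.3099  0.3246 -0.0009] [220. 277.]
square_a 0.76 [ 0.4345  0.2708 -0.0002] [240. 236.]
square_a 0.74 [0.551  0.3418 0.0033] [218. 198.]
square_a 0.69 [0.4333 0.1867 0.003 ] [267. 236.]
scene
cabinet 0.78 [ 0.7001 -0.0509 -0.0026] [278. 254.]
cabinet 0.56 [ 0.4754 -0.4555 -0.0033] [238. 159.]
pull_post 0.78 [ 0.616  -0.0477  0.0865] [298. 215.]
lane_left 0.74 [ 0.6782 -0.0011  0.0136] [297. 254.]
lane_left 0.47 [0.4379 0.1885 0.0004] [401. 237.]
lane_right 0.96 [ 0.6707 -0.0948  0.0202] [273. 235.]
old_square 0.7 [ 0.6135 -0.0474  0.0863] [298. 214.]
mat 0.75 [0.4928 0.2615 0.0019] [414. 261.]
round_a 0.86 [ 0.454   0.3494 -0.0002] [450. 269.]
round_a 0.82 [0.5433 0.2637 0.0039] [406. 273.]
round_a 0.64 [ 0.3134  0.326  -0.0041] [464. 235.]
round_a 0.59 [ 0.4438  0.4527 -0.0086] [488. 288.]
square_a 0.82 [ 0.545   0.3375 -0.0001] [431. 289.]
square_a 0.71 [0.4374 0.1883 0.0005] [401. 237.]
square_a 0.7 [ 0.4365  0.2742 -0.0009] [428. 252.]
round_a 0.66 217.8 277.7 188 [0.3112 0.3197 0.04  ]
round_a 0.61 211.0 229.5 147 [0.4516 0.3468 0.04  ]
round_a 0.59 177.2 233.3 150 [0.4403 0.4476 0.04  ]
round_a 0.52 245.2 217.4 4177 [0.4876 0.246  0.04  ]
round_a 0.49 240.4 199.7 178 [0.5413 0.2624 0.04  ]
round_a 0.41 342.4 158.1 1310 [ 0.6698 -0.0461  0.04  ]
square_a 0.76 236.8 235.6 179 [0.4334 0.269  0.04  ]
square_a 0.66 215.4 198.2 166 [0.5459 0.3387 0.04  ]
square_a 0.49 263.2 235.3 192 [0.4343 0.1904 0.04  ]
```

View pics/b_cab.png

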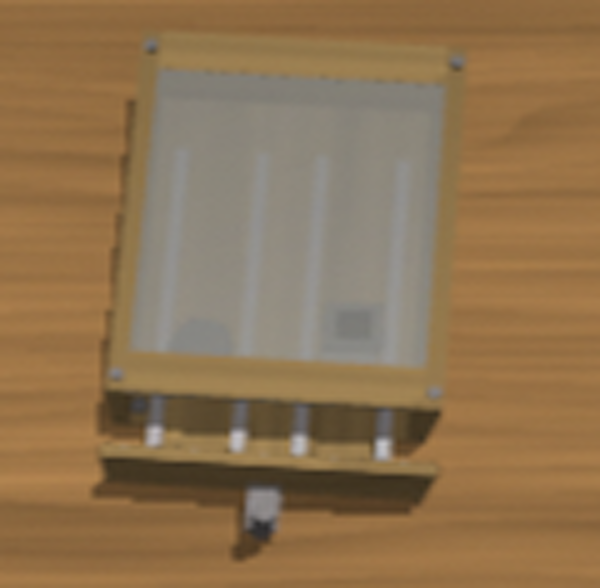

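View pics/b_mat.png

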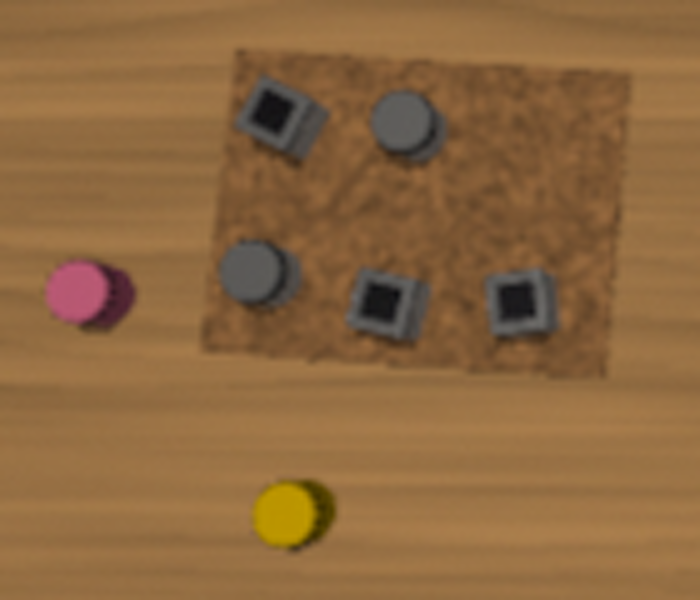

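Left lane (+y) holds the round old one and the right lane the square; the mat canisters all have grey lids. Now I check the wrist camera geometry and the cabinet axis, then take a close look at the post.

```bash
python3 - <<'E'
from h import *
np.set_printoptions(precision=4,suppress=True)
c=cam("wrist"); o=-c[3].T@c[4]; T=R.from_quat(r.read_tcp_rot()).as_matrix()
print("cam in tool",T.T@(o-r.read_tool_pos()),"fwd",T.T@c[3].T@[0,0,1],"tcp px",proj(c,r.read_tool_pos()))
t=cam("top")
# roof screws, crop -> px
P=[ray(t,290+u/5,50+v/4.2,.086) for u,v in [(115,375),(435,392),(457,62),(150,45)]]
print(np.array(P)); print(ray(t,342.4,168.5,.09))
ax=(P[2]+P[3]-P[0]-P[1]); print("yaw",np.arctan2(ax[1],ax[0]), np.arctan2(-(P[1]-P[0])[0],(P[0]-P[1])[1]))
E
```

```text
cam in tool [-0.0002 -0.0696 -0.144 ] fwd [-0.0004  0.2776  0.9607] tcp px [320.5026 258.8414]
[[ 0.715   0.0423  0.086 ]
 [ 0.7018 -0.1466  0.086 ]
 [ 0.9514 -0.1656  0.086 ]
 [ 0.9663  0.0223  0.086 ]]
[ 0.625 -0.044  0.09 ]
yaw -0.07759664963256359 0.06956290124977821
```

```bash
python3 - <<'E'
from h import *
np.set_printoptions(precision=4,suppress=True)
yaw=np.pi/2-.074
p=[.57,-.042,.22]
print(r.solve_ik(p,down(yaw)))
r.reach(p,down(yaw)); 
c,im=snap("wrist","c1")
for l in ["pull_post","cabinet","lane_left","lane_right"]:
    for d in r.tip_of("wrist",l)[:2]:
        w=c2w(c,d['xyz']); print(l,round(d['conf'],2),w,proj(c,w).round())
print(r.read_time_s(),r.read_tool_pos(),r.read_wrist_force())
E
```

```text
[-0.0736  0.3447 -0.0456  1.1806  0.      0.0004]
pull_post 0.65 [ 0.6199 -0.043   0.0909] [322. 246.]
cabinet 0.95 [ 0.6978 -0.0534  0.0014] [318. 276.]
lane_left 0.78 [ 0.6812 -0.0052  0.0179] [358. 267.]
lane_right 0.7 [ 0.6746 -0.0948  0.0175] [281. 267.]
3.8417 [ 0.57   -0.0414  0.2201] [-1.3928  0.3954  0.0195]
```

View pics/c1.png

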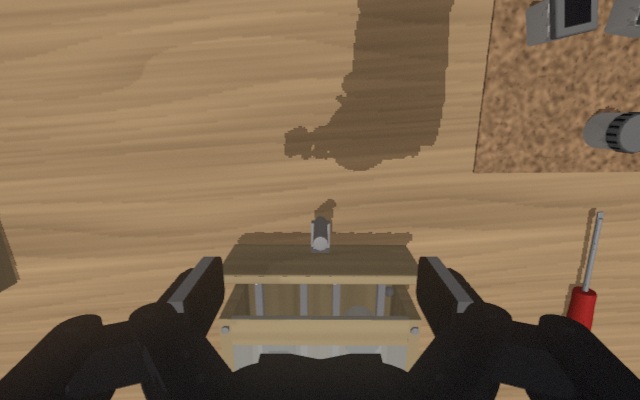

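The post top shows at (321,243), just in front of the panel, with all the cabinet below it. Next I grip it from above with the jaws across and pull.

```bash
python3 - <<'E'
from h import *
np.set_printoptions(precision=4,suppress=True)
yaw=np.pi/2-.074; q=down(yaw)
c=cam("wrist"); p=ray(c,321,243,.09); print(p)
r.move_l([p[0],p[1],.14],q,vel=.2)
print(r.move_l([p[0],p[1],.052],q,vel=.1,stop_force=8), r.read_tool_pos())
f0=r.read_wrist_force(); r.clamp(40); print(r.read_grip_width(), r.read_wrist_force()-f0)
ax=np.array([np.cos(-.074),np.sin(-.074),0])
p0=r.read_tool_pos()
hit=r.move_l(p0-ax*.23,q,vel=.06,stop_force=12)
p1=r.read_tool_pos(); print(hit,p1,(p0-p1)@ax, r.read_wrist_force(), r.read_grip_width(),r.read_time_s())
snap("top","d1"); 
E
```

```text
[ 0.6169 -0.0444  0.09  ]
False [ 0.6175 -0.0444  0.0528]
0.012994000413668586 [ 0.261  -0.0922  0.5006]
True [ 0.4356 -0.0302  0.0522] 0.1819481343255726 [ 1.4874 -1.0039 -0.8463] 0.01264945158709199 8.8083
```

View pics/d1.png

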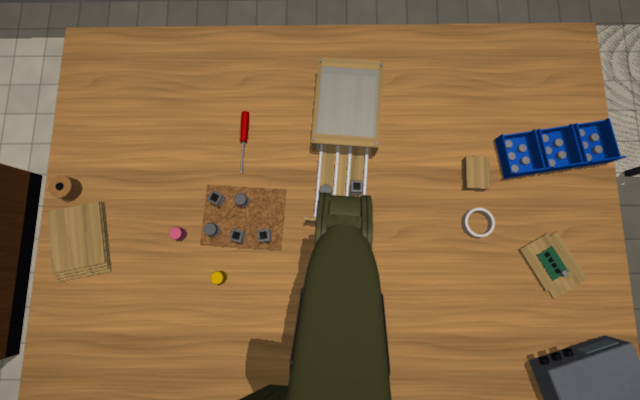

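The tray stopped after 182 mm, which agrees with the expected 0.22 − 0.038 ajar. Next I release the post, rise and look at the tray.

```bash
python3 - <<'E'
from h import *
np.set_printoptions(precision=4,suppress=True)
q=down(np.pi/2-.074)
r.ungrasp(); p=r.read_tool_pos(); r.move_l([p[0],p[1],.15],q,vel=.2); r.move_l([.46,-.035,.25],q,vel=.25)
c,im=snap("wrist","e1")
for l in ["pull_post","cabinet","lane_left","lane_right","old_round","old_square"]:
    for d in r.tip_of("wrist",l)[:2]:
        w=c2w(c,d['xyz']); print(l,round(d['conf'],2),w,proj(c,w).round())
print(r.read_time_s(),r.read_tool_pos())
E
```

```text
pull_post 0.92 [ 0.4403 -0.0283  0.0913] [326. 166.]
cabinet 0.57 [ 0.7025 -0.0549  0.0063] [319. 342.]
cabinet 0.5 [0.5003 0.0107 0.0192] [361. 203.]
lane_left 0.58 [0.4984 0.0093 0.0151] [360. 201.]
lane_left 0.29 [0.5656 0.004  0.0189] [358. 254.]
lane_right 0.81 [ 0.492  -0.0844  0.0165] [281. 202.]
old_round 0.57 [0.5665 0.0064 0.0194] [360. 254.]
old_square 0.69 [ 0.5793 -0.0873  0.0207] [286. 269.]
11.1 [ 0.4592 -0.0349  0.2491]
```

View pics/e1.png

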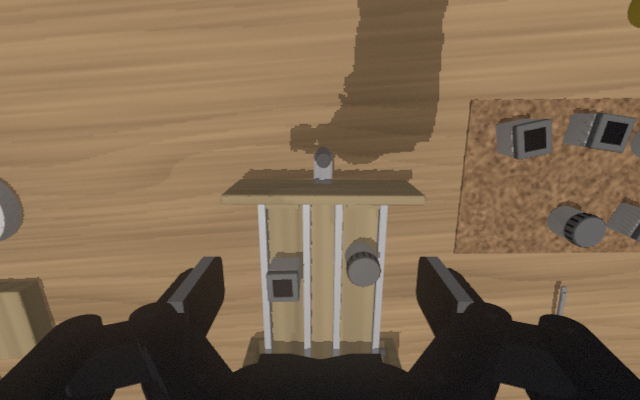

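Round old lid at (364,268) in the left lane, square old lid at (283,288) in the right lane, post top at (323,157). Next I compute lane coordinates.

```bash
cat >> h.py <<'E'
A=-.074
ax=np.array([np.cos(A),np.sin(A),0]); n=np.array([-np.sin(A),np.cos(A),0])
POST=np.array([.4362,-.0306,0])
def lane(side,x,z=0): return POST+ax*(.059+x)+n*.045*side+np.array([0,0,z])
def tolane(p): d=np.array(p)-POST; return d@ax-.059, d@n
E
python3 - <<'E'
from h import *
np.set_printoptions(precision=4,suppress=True)
c=cam("wrist")
print("post",ray(c,323,157,.09))
for nm,u,v,z in [("or",364,268,.064),("os",283,288,.064)]:
    w=ray(c,u,v,z); print(nm,w,tolane(w))
# fences ends: tops z .030, at near panel and at mouth
for u1,v1 in [(263,206),(306,206),(338,206),(383,206),(269,347),(309,347),(338,347),(378,347)]:
    w=ray(c,u1,v1,.03); print(w,tolane(w))
im=cv2.imread('pics/e1.png'); cv2.imwrite('pics/e2.png',cv2.resize(im[140:360,220:420],None,fx=3,fy=2.7,interpolation=cv2.INTER_CUBIC))
E
```

```text
post [ 0.4322 -0.0306  0.09  ]
or [0.5625 0.0061 0.064 ] (np.float64(0.06421815476213666), np.float64(0.04591537337933396))
os [ 0.5807 -0.0865  0.064 ] (np.float64(0.08928561023434403), np.float64(-0.04509716430909882))
[ 0.4922 -0.1043  0.03  ] (np.float64(0.0022734155214193946), np.float64(-0.06934213921297132))
[ 0.4959 -0.0545  0.03  ] (np.float64(0.002265732471176979), np.float64(-0.019375787719360903))
[ 0.4986 -0.0174  0.03  ] (np.float64(0.002260015543995013), np.float64(0.017803976049542914))
[0.5025 0.0348 0.03  ] (np.float64(0.0022519771134540192), np.float64(0.07008152639631963))
[ 0.6866 -0.1201  0.03  ] (np.float64(0.19736144229783698), np.float64(-0.07076440070361315))
[ 0.6905 -0.0672  0.03  ] (np.float64(0.19733890878560717), np.float64(-0.01768798136089354))
[ 0.6934 -0.0288  0.03  ] (np.float64(0.19732257406524017), np.float64(0.020787532762554597))
[0.6973 0.0241 0.03  ] (np.float64(0.1973000462793308), np.float64(0.07385046407974005))
```

View pics/e2.png

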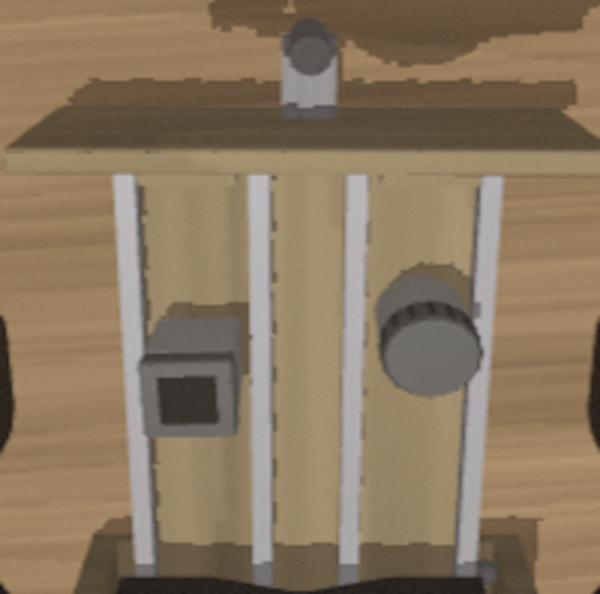

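```bash
sed -i 's/^A=-.074/A=-.070/; s/.4362,-.0306,0/.4352,-.0304,0/' h.py; python3 - <<'E'
from h import *
np.set_printoptions(precision=4,suppress=True)
q=down(np.pi/2+A)
for side,xl in [(1,.065),(-1,.090)]:
    p=lane(side,xl)
    r.move_l([*p[:2],.14],q,vel=.25)
    print("down hit",r.move_l([*p[:2],.037],q,vel=.12,stop_force=6))
    r.clamp(25); print("grip",r.read_grip_width(), r.read_wrist_force())
    p0=r.read_tool_pos()
    hit=r.move_l(p0-ax*(xl-.010),q,vel=.05,stop_force=4)
    p1=r.read_tool_pos(); print(hit,tolane(p0),tolane(p1),r.read_grip_width(),r.read_wrist_force())
    r.ungrasp(); p1=r.read_tool_pos(); r.move_l([*p1[:2],.14],q,vel=.25)
r.move_l([.46,-.035,.25],q,vel=.25)
c,im=snap("wrist","f1"); print(r.read_time_s())
cv2.imwrite('pics/f2.png',cv2.resize(im[140:360,220:420],None,fx=3,fy=2.7,interpolation=cv2.INTER_CUBIC))
E
```

```text
down hit False
grip 0.037335155565170905 [-0.1342 -1.0504  4.0668]
True (np.float64(0.06538659258894831), np.float64(0.045062181814924794)) (np.float64(0.015073551395553095), np.float64(0.045039748093789723)) 0.03711582865901763 [ 0.1618 -0.2568 -0.6979]
down hit False
grip 0.03542694017234426 [-0.4092  0.1252  3.6933]
True (np.float64(0.09041979977342027), np.float64(-0.045090019910632106)) (np.float64(0.06302690339129817), np.float64(-0.04502514964359844)) 0.035461346170075625 [-1.6086  0.0126  2.3713]
20.2
```

View pics/f2.png

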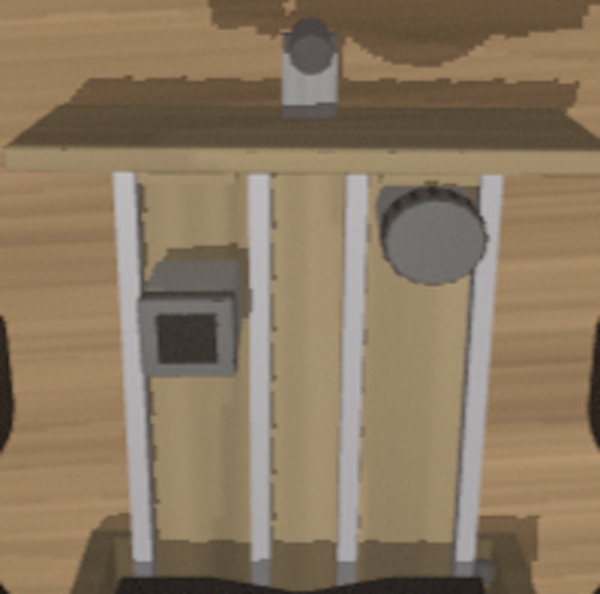

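The round is now near the block (lid at px (365,227)). The square stopped early at about 63 mm because of floor friction, so I push it on. I also re-check the round's distance.

```bash
python3 - <<'E'
from h import *
np.set_printoptions(precision=4,suppress=True)
c=cam("wrist"); w=ray(c,364.7,227.4,.064); print("round",tolane(w)); w=ray(c,220+187/3,140+338/2.7,.064); print("sq",tolane(w))
q=down(np.pi/2+A); side=-1; xl=.063
p=lane(side,xl)
r.move_l([*p[:2],.14],q,vel=.25)
r.move_l([*p[:2],.039],q,vel=.12,stop_force=6)
r.clamp(25); p0=r.read_tool_pos(); r.move_l(p0+[0,0,.001],q,vel=.05); print("grip",r.read_grip_width(), r.read_wrist_force())
p0=r.read_tool_pos()
for k in range(3):
    hit=r.move_l(lane(side,.008,p0[2]),q,vel=.04,stop_force=6)
    p1=r.read_tool_pos(); print(hit,tolane(p1),r.read_grip_width(),r.read_wrist_force())
    if tolane(p1)[0]<.025: break
r.ungrasp(); p1=r.read_tool_pos(); r.move_l([*p1[:2],.14],q,vel=.25)
r.move_l([.46,-.035,.25],q,vel=.25)
c,im=snap("wrist","g1"); print(r.read_time_s())
cv2.imwrite('pics/g2.png',cv2.resize(im[140:360,220:420],None,fx=3,fy=2.7,interpolation=cv2.INTER_CUBIC))
E
```

```text
round (np.float64(0.01777090544795011), np.float64(0.04423584505530205))
sq (np.float64(0.062303556748525515), np.float64(-0.045420765083166864))
grip 0.03558541565886472 [-0.6722  0.7337 -1.5426]
True (np.float64(0.01912568510883876), np.float64(-0.04512522136101747)) 0.03557420922542333 [ 1.4922 -0.238   0.0793]
25.5667
```

View pics/g2.png

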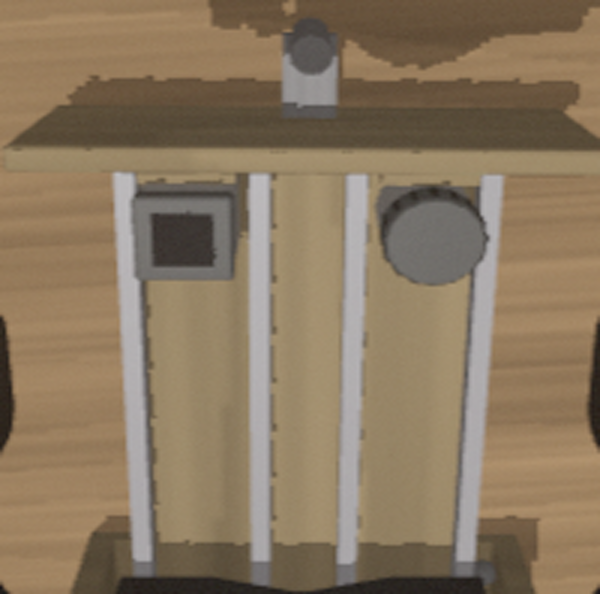

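Both lids are at the same row (≈228) near the blocks. The panel hides the blocks, so I confirm contact with a gentle push from behind, fingers closed.

```bash
python3 - <<'E'
from h import *
np.set_printoptions(precision=4,suppress=True)
q=down(np.pi/2+A)
r.move_l([*lane(-1,.065)[:2],.14],q,vel=.25); r.clamp(20)
for side in (-1,1):
    p=lane(side,.065); r.move_l([*p[:2],.14],q,vel=.25); r.move_l([*p[:2],.040],q,vel=.15,stop_force=6)
    hit=r.move_l(lane(side,.036,.040),q,vel=.03,stop_force=5)
    print(side,hit,tolane(r.read_tool_pos()),r.read_wrist_force())
    r.move_l(lane(side,.065,.040),q,vel=.1); r.move_l([*p[:2],.14],q,vel=.25)
r.ungrasp()
r.move_l([.46,-.035,.25],q,vel=.25)
c,im=snap("wrist","i1"); print(r.read_time_s())
cv2.imwrite('pics/i2.png',cv2.resize(im[140:360,220:420],None,fx=3,fy=2.7,interpolation=cv2.INTER_CUBIC))
E
```

```text
-1 True (np.float64(0.04592433325348837), np.float64(-0.04524640711834286)) [ 2.0562 -0.0305  0.9144]
1 True (np.float64(0.04851332692128599), np.float64(0.045082244320140526)) [ 1.3556 -0.8295  1.5469]
34.175
```

View pics/i2.png

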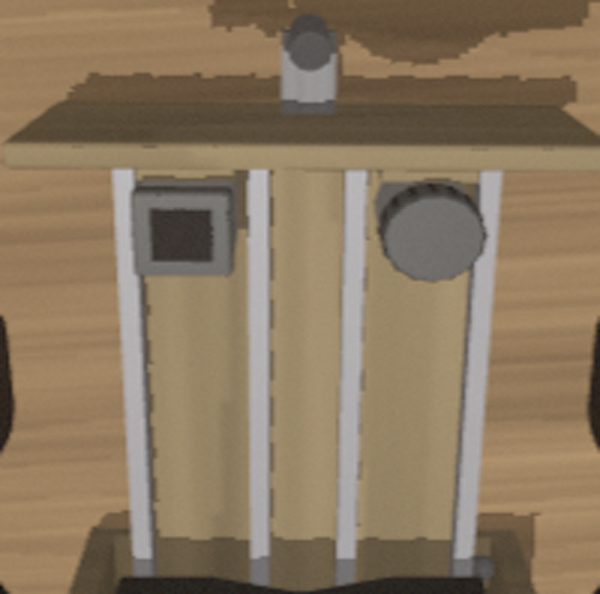

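Contact came at 45.9 and 48.5 mm, which matches both old canisters standing against their blocks. Next I survey the mat.

```bash
python3 - <<'E'
from h import *
np.set_printoptions(precision=4,suppress=True)
q=down(np.pi/2)
r.reach([.44,.268,.30],q)
c,im=snap("wrist","j1")
for l in ["round_a","square_a"]:
    for d in r.tip_of("wrist",l):
        if d['conf']>.2: w=c2w(c,d['xyz']); print(l,round(d['conf'],2),w,proj(c,w).round())
    for d in r.trace("wrist",l):
        if d['conf']>.2:
            v,u=np.nonzero(d['region']); print("tr",l,round(d['conf'],2),u.mean().round(1),v.mean().round(1),len(u))
print(r.read_time_s(),r.read_tool_pos())
E
```

```text
round_a 0.94 [0.4527 0.349  0.005 ] [381. 172.]
round_a 0.83 [0.442  0.4526 0.0036] [457. 164.]
round_a 0.74 [ 0.3066  0.3219 -0.0004] [364.  56.]
round_a 0.65 [0.5471 0.2643 0.0064] [319. 237.]
tr round_a 0.94 383.7 177.3 909
tr round_a 0.88 316.1 242.0 804
tr round_a 0.75 464.4 167.3 1064
tr round_a 0.61 366.7 56.9 1102
tr round_a 0.61 94.1 250.8 15949
tr round_a 0.42 94.8 243.4 15227
square_a 0.93 [0.5501 0.3807 0.0057] [399. 239.]
square_a 0.89 [0.435  0.264  0.0066] [318. 159.]
square_a 0.75 [0.4355 0.1941 0.0035] [267. 160.]
square_a 0.37 [0.5449 0.2625 0.0042] [317. 235.]
tr square_a 0.94 258.2 163.6 1093
tr square_a 0.82 406.0 244.8 1082
35.6 [0.4403 0.2669 0.2999]
```

View pics/j1.png

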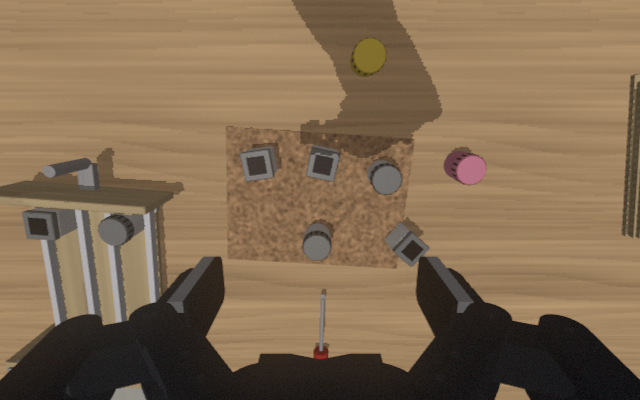

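The square in the far left has been knocked off the mat: its lid is now at (412,249), and it was at about y=0.34. The pink one is at (466,169) and the yellow at (369,56); I leave both alone. I rectify to lid height to get centres and angles.

```bash
cat >> h.py <<'E'
def rectify(c,im,x0,x1,y0,y1,z,s=2000):
    # out: rows down = -x, cols right = -y
    W=int((y1-y0)*s);H=int((x1-x0)*s)
    src=np.float32([proj(c,p) for p in [(x1,y1,z),(x1,y0,z),(x0,y0,z),(x0,y1,z)]])
    return cv2.warpPerspective(im,cv2.getPerspectiveTransform(src,np.float32([[0,0],[W,0],[W,H],[0,H]])),(W,H),flags=cv2.INTER_CUBIC)
def squares(c,im,x0,x1,y0,y1,z,s=2000):
    g=rectify(c,im,x0,x1,y0,y1,z,s); d=(g.max(2)<45).astype(np.uint8)
    d=cv2.morphologyEx(d,cv2.MORPH_OPEN,np.ones((9,9)))
    out=[]
    for k in cv2.findContours(d,cv2.RETR_EXTERNAL,cv2.CHAIN_APPROX_NONE)[0]:
        (u,v),(w,h),a=cv2.minAreaRect(k)
        if .012<min(w,h)/s and max(w,h)/s<.030:
            out.append((x1-v/s,y1-u/s,-np.radians(a),w/s,h/s))
    return out,g
E
python3 - <<'E'
from h import *
np.set_printoptions(precision=4,suppress=True)
c=cam("wrist"); im=cv2.imread('pics/j1.png')
o,g=squares(c,im,.38,.60,.13,.43,.049)
for a in o: print(np.array(a), "px",proj(c,[a[0],a[1],.049]))
for u,v in [(386,177),(317,241)]: print(ray(c,u,v,.049))
cv2.imwrite('pics/j2.png',g)
E
```

```text
[ 0.5885  0.4178 -1.5708  0.023   0.0245] px [432.4908 277.0831]
[0.4511 0.3476 0.049 ]
[0.5358 0.2622 0.049 ]
```

View pics/j2.png

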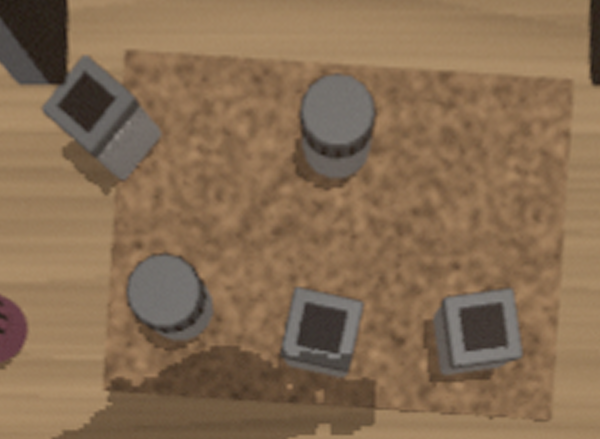

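```bash
sed -i 's/g.max(2)<45/g.max(2)<68/' h.py; python3 - <<'E'
from h import *
np.set_printoptions(precision=4,suppress=True)
c=cam("wrist"); im=cv2.imread('pics/j1.png')
o,g=squares(c,im,.38,.60,.13,.43,.049)
for a in o: print(np.array(a), "rect px",(.43-a[1])*2000,(.6-a[0])*2000)
print(cv2.HoughCircles(cv2.medianBlur(cv2.cvtColor(g,cv2.COLOR_BGR2GRAY),5),cv2.HOUGH_GRADIENT,1,60,param1=80,param2=18,minRadius=34,maxRadius=42))
E
```

```text
[ 0.4366  0.1886 -1.4289  0.0199  0.0201] rect px 482.8199462890625 326.73999023437506
[ 0.436   0.2695 -0.1853  0.0208  0.0208] rect px 321.0188903808594 328.0660400390625
[ 0.5491  0.3869 -0.6747  0.0202  0.0217] rect px 86.13414764404293 101.7073211669921
[[[163.5 291.5  34.4]
  [338.5 109.5  34.7]]]
```

```bash
cat >> h.py <<'E'
QP=down(np.pi/2+A)
def pick(x,y,yaw,z=.022):
    q=down(yaw); r.reach([x,y,.13],q)
    hit=r.move_l([x,y,z],q,vel=.12,stop_force=6); print("down hit",hit,r.read_tool_pos())
    if hit: return False
    r.clamp(40); w=r.read_grip_width(); 
    r.move_l([x,y,.16],q,vel=.2); w2=r.read_grip_width(); print("widths",w,w2)
    return w2>.03
def place(side,xl,z=.036):
    p=lane(side,xl); r.reach([*p[:2],.16],QP); w=r.read_grip_width()
    if w<.03: print("LOST",w); return False
    r.move_l([*p[:2],.055],QP,vel=.15)
    hit=r.move_l([*p[:2],z],QP,vel=.05,stop_force=4); t=r.read_tool_pos(); w=r.read_grip_width()
    print("place",hit,t[2],tolane(t),w)
    if t[2]>.043 or w<.03: print("NOT RELEASED"); return False
    r.ungrasp(); r.move_l([t[0],t[1],.14],QP,vel=.2); return True
E
python3 - <<'E'
from h import *
ok=pick(.4366,.1886,.142)
if ok: print(place(-1,.060))
snap("top","k1"); r.move_l([.46,-.035,.25],QP,vel=.25)
c,im=snap("wrist","k2"); print(r.read_time_s())
E
```

```text
down hit False [0.43725916 0.18893763 0.02258086]
widths 0.03523812000588463 0.03540928923064865
place True 0.03751036315178821 (np.float64(0.061439049545202296), np.float64(-0.04508686909450663)) 0.03524280340485814
True
44.1833
```

View pics/k2.png

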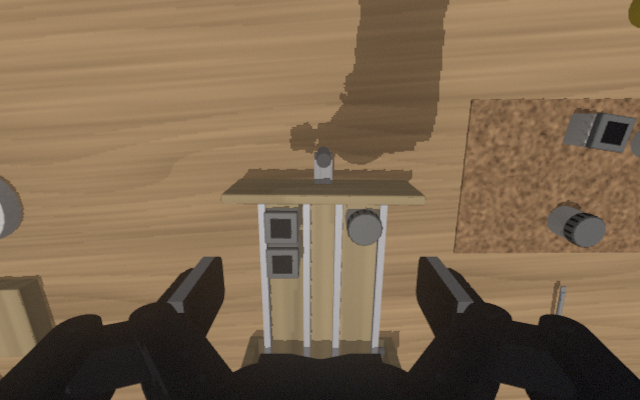

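The first square stands behind the old one (lids at (281,229) and (283,262)), upright with a small gap. Next are the middle square and the round.

```bash
python3 - <<'E'
from h import *
ok=pick(.436,.2695,-.1853)
if ok: ok=place(-1,.102)
r.reach([.44,.268,.28],down(np.pi/2))
c,im=snap("wrist","l1"); g=rectify(c,im,.38,.62,.15,.45,.049); cv2.imwrite('pics/l2.png',g)
print(np.array(squares(c,im,.38,.62,.15,.45,.049)[0]))
print(cv2.HoughCircles(cv2.medianBlur(cv2.cvtColor(g,cv2.COLOR_BGR2GRAY),5),cv2.HOUGH_GRADIENT,1,60,param1=80,param2=18,minRadius=34,maxRadius=42),r.read_time_s())
E
```

```text
down hit False [0.43660708 0.26981464 0.02262261]
widths 0.034827570994573745 0.03537733019809019
place True 0.03750005420451967 (np.float64(0.10306857709758963), np.float64(-0.04508316239026752)) 0.035486415820421044
[]
[[[204.5 334.5  40.3]
  [378.5 150.5  34.7]]] 54.6667
```

View pics/l2.png

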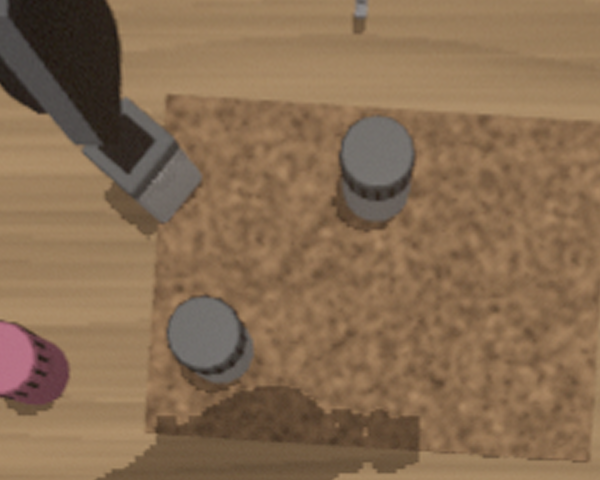

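View pics/l1.png

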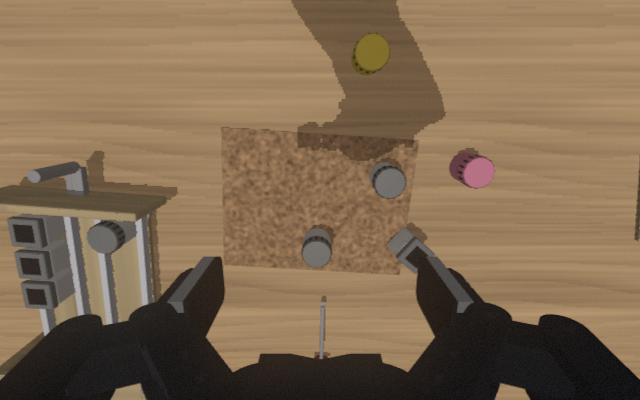

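Three squares are in the right lane, at (27,232), (34,265) and (40,294). The two grey-lidded rounds are still on the mat at (389,180) and (317,247); the pink at (473,171) and yellow at (371,52) are untouched. I take both rounds.

```bash
python3 - <<'E'
from h import *
ok=pick(.544,.2615,np.pi/2)
if ok: ok=place(1,.063)
if ok:
    ok=pick(.4535,.348,0.)
    if ok: ok=place(1,.107)
print(ok,r.read_time_s())
r.reach([.47,.33,.26],down(np.pi/2))
c,im=snap("wrist","m1"); g=rectify(c,im,.44,.66,.25,.53,.049); cv2.imwrite('pics/m2.png',g)
print(np.array(squares(c,im,.44,.66,.25,.53,.046)[0]),np.array(squares(c,im,.44,.66,.25,.53,.049)[0]))
snap("top","m3")
E
```

```text
down hit False [0.54474397 0.26195213 0.02299837]
widths 0.03705794499197115 0.03694460041666594
place True 0.037576824740845324 (np.float64(0.06426418383188705), np.float64(0.045037377779699087)) 0.03680321956475708
down hit False [0.45411895 0.34837404 0.02267546]
widths 0.036989760602935386 0.03723458816719788
place True 0.03761411865273527 (np.float64(0.10820977280602659), np.float64(0.04501075672952921)) 0.03669925277224981
True 69.8417
[[ 0.54923772  0.38738527 -0.69473823  0.02061394  0.02202234]] [[ 0.54803529  0.38679117 -0.70862629  0.02055416  0.02180151]]
```

View pics/m1.png

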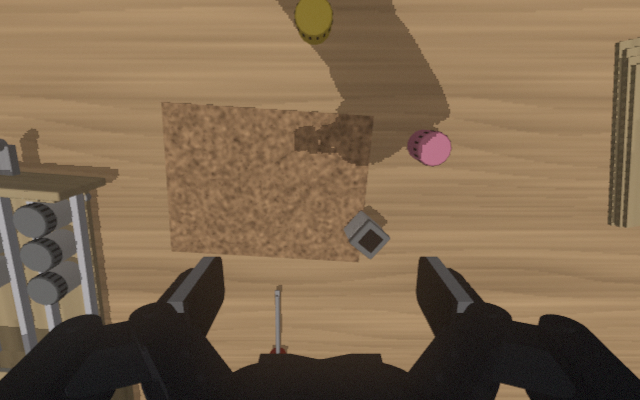

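View pics/m3.png

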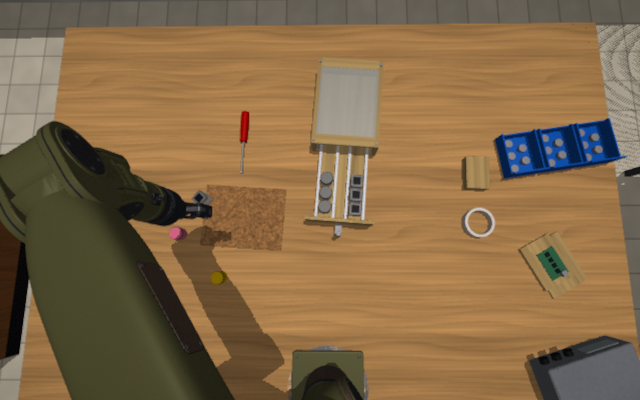

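The tray now holds three rounds and two new squares plus the old one behind their blocks. The last square (371,239) is by the mat corner.

```bash
python3 - <<'E'
from h import *
c=cam("wrist"); print("mat edge",ray(c,360.5,235,.003))
ok=pick(.5488,.387,np.pi/2-.70,z=.0205)
if ok: ok=place(-1,.144)
print(ok,r.read_time_s())
r.move_l([.46,-.035,.27],QP,vel=.25)
c,im=snap("wrist","n1"); cv2.imwrite('pics/n2.png',cv2.resize(im[130:350,220:420],None,fx=3,fy=2.7,interpolation=cv2.INTER_CUBIC))
E
```

```text
mat edge [0.55960556 0.38106891 0.003     ]
down hit False [0.54950587 0.38753304 0.02163059]
widths 0.03662483157591456 0.03666124922266486
place True 0.03696796304941133 (np.float64(0.14439246082490692), np.float64(-0.04562689106202666)) 0.03557667188294468
True 78.6917
```

View pics/n2.png

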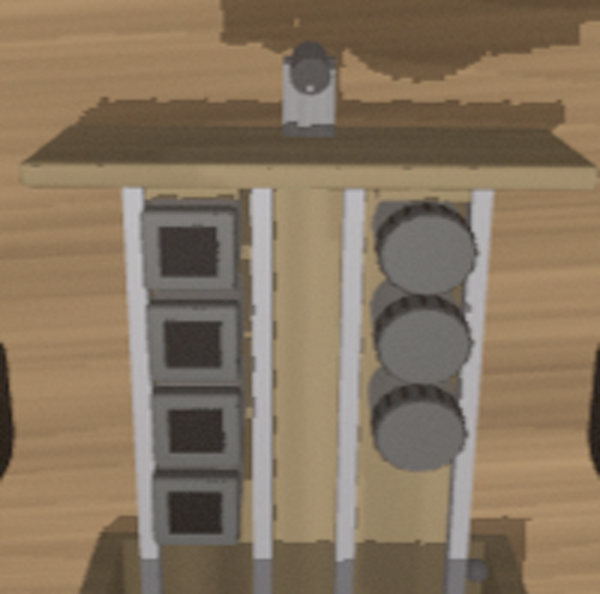

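All seven stand upright: squares on the left of the picture (4) and rounds on the right (3), with the fronts by the blocks. Now I push the tray home by the post.

```bash
python3 - <<'E'
from h import *
np.set_printoptions(precision=4,suppress=True)
c=cam("wrist"); print(ray(c,323,156.5,.09))
p=POST
r.move_l([p[0],p[1],.14],QP,vel=.2)
r.move_l([p[0],p[1],.052],QP,vel=.1,stop_force=8)
r.clamp(70); print(r.read_grip_width(),r.read_wrist_force()); p0=r.read_tool_pos()
h=r.move_l(p0+ax*.200,QP,vel=.07,stop_force=15); p1=r.read_tool_pos(); print(h,(p1-p0)@ax,r.read_wrist_force(),r.read_grip_width())
h=r.move_l(p0+ax*.225,QP,vel=.025,stop_force=25); p1=r.read_tool_pos(); print(h,(p1-p0)@ax,r.read_wrist_force(),r.read_grip_width())
print(r.read_time_s())
snap("top","o1"); snap("scene","o2"); snap("wrist","o3")
E
```

```text
[ 0.4358 -0.031   0.09  ]
0.012223682561396313 [-0.9452  1.4492  2.8429]
False 0.20058979636690247 [-1.6257 -5.8524  2.9398] 0.012198632923994328
False 0.21768105175249539 [-16.69    -4.2654  16.2615] 0.012098978519729893
86.4583
```

View pics/o2.png

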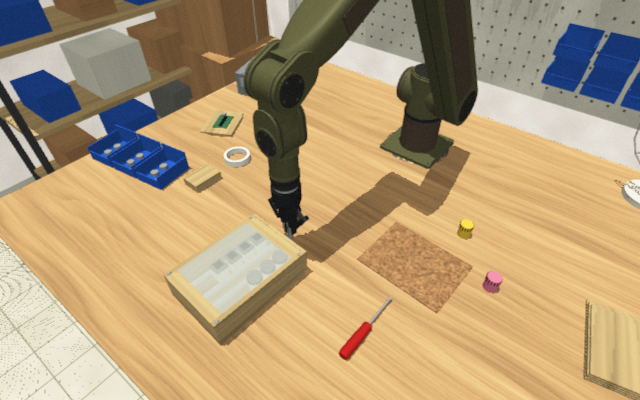

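Travel was 217.7 mm with 17 N building up, so it is at or near home. I release and check.

```bash
python3 - <<'E'
from h import *
np.set_printoptions(precision=4,suppress=True)
r.ungrasp(); r.hold(.3); p=r.read_tool_pos(); print(p,r.read_wrist_force())
r.move_l([p[0],p[1],.14],QP,vel=.15)
r.move_l([p[0]-.045,p[1]+.003,.25],QP,vel=.2)
c,im=snap("wrist","p1"); cv2.imwrite('pics/p2.png',cv2.resize(im[180:330,220:420],None,fx=4,fy=4,interpolation=cv2.INTER_CUBIC))
for l in ["pull_post","cabinet"]:
    for d in r.tip_of("wrist",l)[:1]: print(l,d['conf'],c2w(c,d['xyz']))
E
```

```text
[ 0.6599 -0.046   0.0523] [-0.9759 -0.4742 -0.0199]
pull_post 0.88 [ 0.6576 -0.045   0.0939]
cabinet 0.83 [ 0.6986 -0.0528  0.006 ]
```

View pics/p2.png

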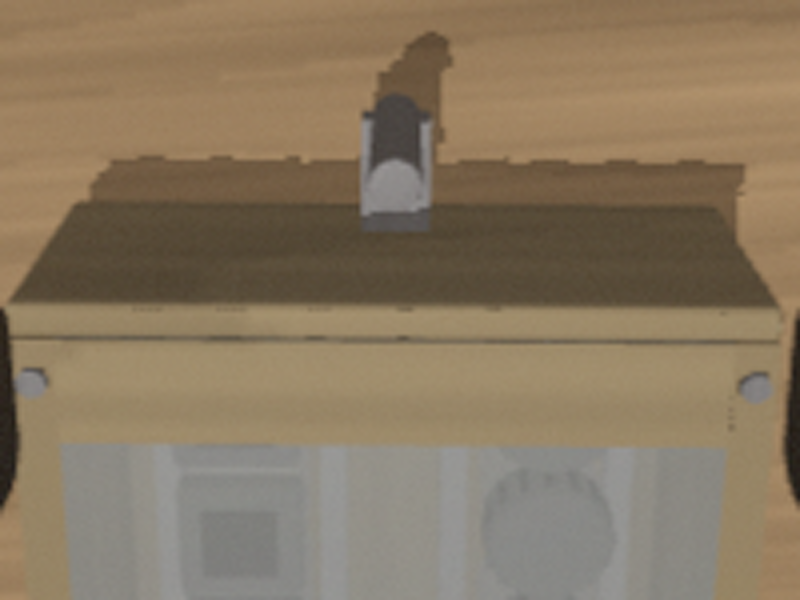

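The panel is closed against the cabinet edge with only a ~1 mm dark line. I confirm with a firm push on the post with closed fingers.

```bash
python3 - <<'E'
from h import *
np.set_printoptions(precision=4,suppress=True)
P=np.array([.6585,-.0460,0])
s=P-ax*.05
r.clamp(30)
r.move_l([*s[:2],.13],QP,vel=.2); r.move_l([*s[:2],.055],QP,vel=.15,stop_force=6)
for F in (4,12,25):
    q0=r.read_tool_pos(); h=r.move_l(s+ax*.05+[0,0,.055],QP,vel=.02,stop_force=F); t=r.read_tool_pos()
    print(F,h,(t-P)@ax,r.read_wrist_force())
    if F<25: r.move_l(r.read_tool_pos()-ax*.003,QP,vel=.02)
r.move_l(s+[0,0,.055],QP,vel=.1); r.move_l([*s[:2],.2],QP,vel=.2); r.ungrasp()
r.reach([.40,.0,.30],down(np.pi/2))
snap("scene","q1"); snap("top","q2"); c,im=snap("wrist","q3")
t=cv2.imread('pics/q2.png'); cv2.imwrite('pics/q4.png',cv2.resize(t[50:190,290:410],None,fx=5,fy=4.2,interpolation=cv2.INTER_CUBIC))
s=cv2.imread('pics/q1.png'); cv2.imwrite('pics/q5.png',cv2.resize(s[200:350,150:340],None,fx=4,fy=4,interpolation=cv2.INTER_CUBIC))
print(r.read_time_s())
E
```

```text
4 True -0.023153698932939035 [-0.7455 -0.0715  0.0135]
12 True -0.02321478934281907 [ 0.0906  0.3162 -0.2293]
25 True -0.0234462909878008 [-0.2073 -0.6777 -0.1012]
97.8167
```

View pics/q4.png

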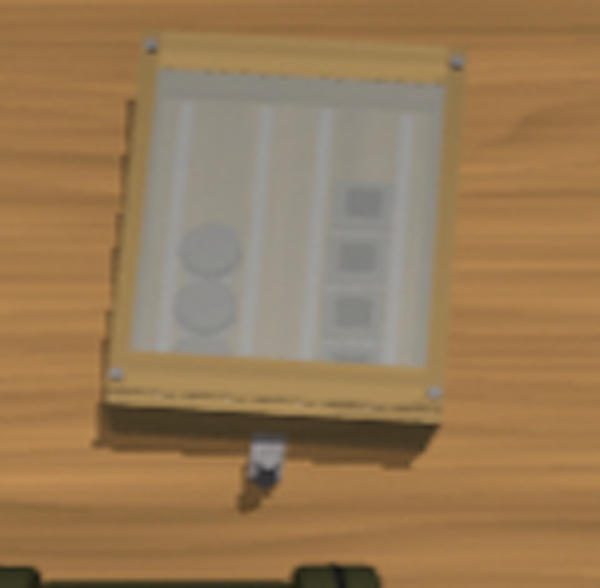

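View pics/q5.png

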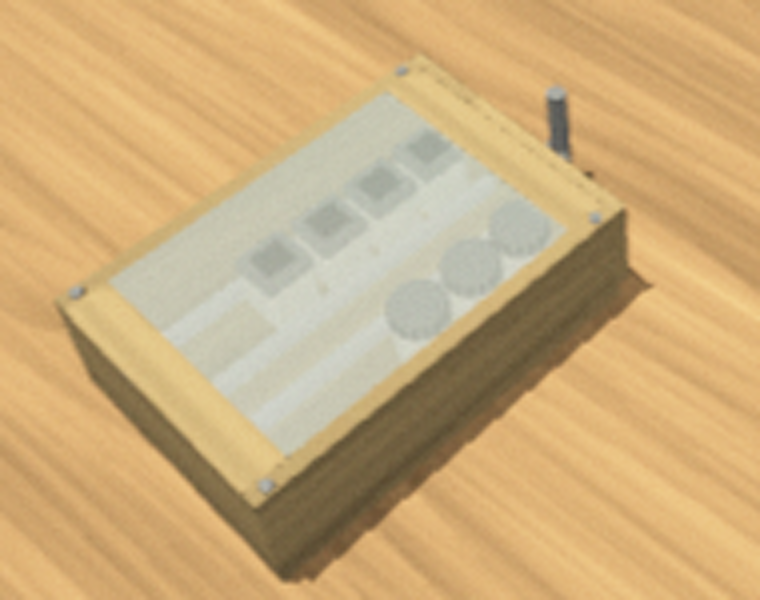

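View pics/q2.png

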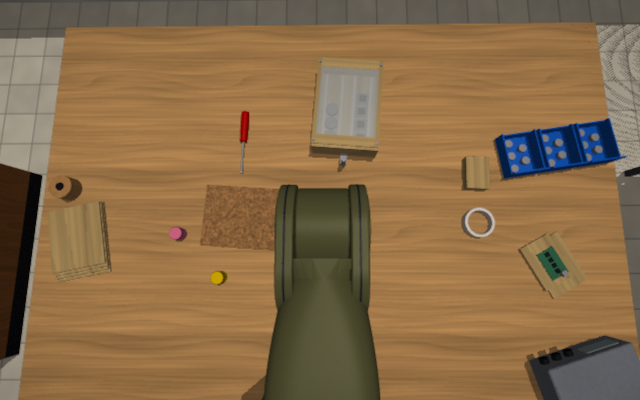

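Panel flush in all views, and pushing stops rigidly at one spot. One close-up to measure the seam.

```bash
python3 - <<'E'
from h import *
r.reach([.60,-.042,.17],QP)
c,im=snap("wrist","s1")
r.hold(.2)
S=4000
g=rectify(c,im,.66,.735,-.12,.03,.086,S); cv2.imwrite('pics/s2.png',g)
print(r.read_tool_pos(),r.read_time_s())
E
```

```text
[ 0.59989223 -0.04175875  0.17162839] 99.025
```

View pics/s2.png

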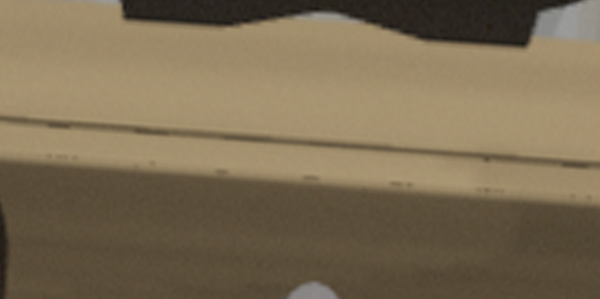

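View pics/s1.png

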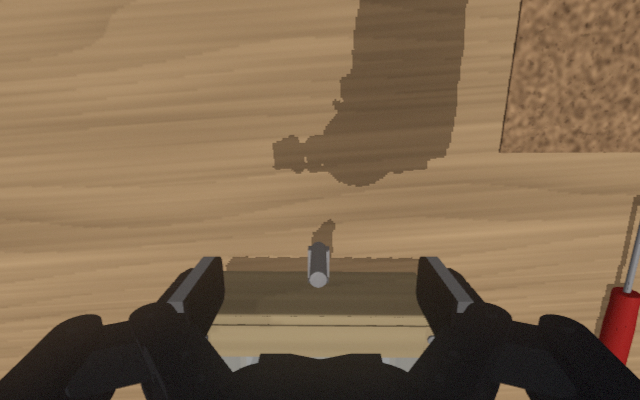

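The seam is under 1 mm (≈3 px at 4 px/mm), so the tray is caught. I retreat and hand in.

```bash
python3 - <<'E'
from h import *
r.reach([.40,.0,.30],down(np.pi/2)); print(r.read_time_s(),r.read_wrist_force()); r.hand_in()
E
```

```text
99.9833 [ 0.55492324  0.48620629 -0.35971569]
the job is handed in; nothing more can be done
```

I restocked the cabinet and handed the job in at about 100 s; no verdict came back.

**What I did**
- I pulled the tray out to its stop and slid both old canisters forward. A gentle push from behind met resistance where it should if both stand against their stop blocks.
- I then stood the five new canisters behind them: two rounds in the left lane and three squares in the right. One square had been knocked off the mat edge during the run; I found it again and placed it.
- I pushed the tray home by its post.

**Last checks**
- **Tray:** the seam between panel and cabinet measures under 1 mm, and a further push on the post (stop set at 25 N) stopped at once without moving the tray.
- **Canisters:** through the roof, all seven are upright in their lanes, three round and four square. The stop blocks themselves can't be seen there, so whether the old ones stayed against them after closing rests on the earlier push check.
- **Bystanders:** the pink and yellow look-alikes and the other bench items look untouched.

**What didn't match**
- The push in read 217.7 mm of the expected 220.
- The finger contact on the post came about 5 mm earlier than I expected. I put both down to uncertainty in my grip and position estimates, because the seam pictures show the tray closed.
- The old square canister stopped early on its first slide and needed a second.

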